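Fit the long ring mandrel into the inclined bench holder and lock it

ROBOT

A 6-joint arm with a two-finger parallel gripper is mounted at the origin on the work surface. World frame = base frame: x ahead of the robot, y to its left, z up, the work surface at z = 0. Lengths are in m, angles in rad, forces in N, time in s.
With the tool pointing down it reaches from about 0.275 to 0.75 m from the base axis. Payload 10.2 kg.
Tool frame: the origin (TCP) lies midway between the tips of the shut fingers; the grasp point (between the pads) lies 19 mm behind it; x points along the fingers, z is the direction in which the jaws open and shut, and the axes are right-handed (so a half turn about x gives the same grasp; the last joint's range is limited). The gripper opens to 88 mm and grips with 3 to 60 N. Pads are 18 mm wide; open, the fingers measure 123 mm over their backs; the gripper's body (75 mm by 187 mm) begins 45 mm behind the grasp point.
Start: joints at [-1.375, 0.313, 1.498, -0, 1.331, -0.223], TCP at [0.213, -0.48, 0.239] pointing down, gripper open.
Joint ranges: [-2.94, 2.94], [-0.97, 2.17], [0.19, 2.56], [-1.23, 4.37], [0.02, 3.11], [-2.88, 2.88]. Speed limits (rad/s): [2.39, 2.39, 3.01, 3.14, 3.14, 3.14].

INTERFACE

Orientations are given as a rotation vector (axis times angle).
In Python, from rig import arm gives the robot as it stands. The module is installed in compiled form; this text tells all that it offers. Calls block until the motion is done:
- arm.move_ptp(position, orientation): joint-space move of the TCP to a pose.
- arm.servo_line(position, rot=None, vel=0.15): straight line of the TCP; rot=None keeps the orientation; vel is the mean speed in m/s.
- arm.set_joints(angles): joint-space move.
- arm.open() and arm.close(strength=None): open the fingers fully, or close them until they stop; strength is the grip in N (None keeps the last).
- arm.wait(seconds).
- arm.ik(position, orientation): joint angles nearest the present ones, or None.
- arm.read_camera(name): name is "scene" or "top" or "wrist"; returns a dict with "image" (400x640x3 uint8, red, green, blue), "fx", "fy", "cx", "cy" (pixels), "camera_from_world" (4x4, takes a point from world to camera coordinates). Camera axes: x right, y down, z forward; pixel columns grow to the right and rows downward; lengths in m; the calibration is good to about 2 mm. The wrist camera is an equidistant fisheye: a pixel r from the principal point sees the ray r / f radians off the axis. A picture is of the moment at which its call begins. There is no depth.
A pose or a line that the arm cannot do raises arm.PlanningError and nothing moves.
- arm.close_job(): hands the job in, once; it reports no verdict.
Trained networks look in a picture, given as the dict that the camera call returned (one of the last four; its "shot" number tells which), for a name from the list of things; names that differ only in an ending like _2 or _b are one class to them, and where a whole thing is asked for, a point or a joint stands for the part that bears it (a point fixed in the world has none). Each returns a list of dicts, best first, with "confidence" (0 to 1); they miss things now and then, are a little off and sometimes report something else, mostly with a low value. They report only what shows in the picture. A call takes as long as a camera call. They do not tell look-alikes from the thing itself.
- arm.search_frame(picture, query): "at" ([x, y, z] in m, in the coordinates of the camera as it stood for that picture, good to about 4 mm: the middle of the surface that is visible of it).
- arm.place_of(picture, query): "at" ([x, y, z] in m, in the coordinates of the camera as it stood for that picture, good to about 4 mm: a listed point, or the origin of a listed thing).
Readings, each from a call of its own:
- arm.current_time(): time.
- arm.current_joint_pos(): joint angles.
- arm.current_qvel(): joint speeds.
- arm.current_joint_torque(): joint torques, N m.
- arm.current_tool_pos(): TCP position.
- arm.current_orientation(): TCP orientation.
- arm.current_wrist_force(): force on the tool from outside, world axes, zero at the start.
- arm.current_wrist_torque(): the same for the moment, N m.
- arm.current_grip_width(): finger opening in m.
Only numpy, scipy, OpenCV 4.12 (cv2) and the standard library are available. Lean on these libraries where they do the work, as an engineer would, in place of code of your own. Each camera call takes 0.05 s, during which the arm holds its last target.

TASK

Take the longer of the two ring mandrels out of the wooden stand, put its shank into the brass collet of the sloping holder, and push it down until the collet is fully home in the holder. Then swing the locking lever fully round over the mandrel's flange. Leave the other mandrel, the jar, the steel block and the mallet where they are.

Things in the scene. Friction and masses are not known exactly. Their poses are not given: they have to be found in the camera images.
- long_mandrel: Longer steel ring mandrel, loose, 0.4 kg, round. Upward from its tip: shank 24 mm dia, 45 long (tip chamfered to 17 mm dia over 6 mm); flange 52 mm dia, 8 thick; tapered spindle 115 long, 24 mm dia at the flange, 19 at the top. Origin: centre of the shank's tip, z along it to the spindle's top. Starts upright in either hole of the stand, flange on the stand's top.
- long_flange (a point): Centre of the underside of the long mandrel's flange, 45 mm above its shank tip; same axes as the mandrel.
- short_mandrel: The shorter mandrel, to be left alone: same shank and flange, but its spindle is only 62 mm long. Origin at its shank tip, z up along it. It stands in the stand's other hole.
- stand: Fixed wooden stand, 90 mm (its x) by 200 mm (its y) and 60 mm high, with two upright round holes of 28 mm diameter, 52 mm deep, at 50 mm either side of its middle along its y. Origin: centre of its underside.
- holder: Fixed grey holder, its sloping face towards its -x, which points roughly to the robot's left. Origin on the table under the face's point on the collet's axis (85 mm up); z up, x level. Face 90 mm up the slope, along y from -48 to +88 mm of the collet's axis. It slopes 30 degrees: its outward normal, also the collet's axis, is (-0.5, 0, 0.866) in this frame. Its foot spans x -55 to 105 mm.
- collet_mouth (a point): Centre of the top rim of the brass collet, a sliding tube in the holder's face: outer dia 52 mm, bore 27 mm, 50 deep. z points out of the bore along its axis (30 degrees from vertical), x up the slope, y as the holder's. It moves with the collet: 22 mm out of the face at joint 0, 2 mm out when home. A mandrel is fully in when its flange lies on this rim.
- collet (a joint): How far the collet is pushed into the holder, m: 0 fully out, 0.020 fully home (stop). Starts at 0 to 0.006. No spring but a stiff sliding fit: about 9 N along its axis moves it, the mandrel's weight alone does not, and it stays where it is left.
- lever (a joint): Locking lever's angle, rad: 0 open, 1.22 locked (stop); starts at 0 to 0.3. Turns clockwise looking down on the face. At 1.22 the handle points along the holder's +y, at 0 it is 70 degrees from there towards the low side. Friction 0.15 N m, stays where left. Its keeper arm, opposite the handle, 13 to 19 mm off the face, then lies over the flange; it strikes the flange if the collet is not home.
- lever_pivot (a point): Point of the lever's axis in the sloping face, 55 mm to the holder's +y from the collet's axis; z along the axis, out of the face.
- lever_post (a point): On the axis of the lever's round wooden post, 16 mm diameter, which stands square to the sloping face at 80 mm from the pivot, from 19 to 74 mm above the face. This point is 55 mm above the face, 19 mm below the post's top; z along the post.
- jar: Bystander: closed glass jar, 64 mm diameter, 85 mm high, origin at its underside.
- bench_block: Bystander: flat steel block 75 x 75 x 25 mm, origin at its underside.
- mallet: Bystander: wooden mallet lying on the table, 244 mm long, head 90 mm wide and 48 mm thick at its +x end; origin on the table under its handle.
There are look-alikes about, which are no part of the job. What is shaped like the long_mandrel but green or turquoise is not meant.

How it is judged:
By the outcome, as a careful person would: the job done as asked, in the order asked, and still so for the second after the job is handed in, with the robot touching nothing.
It also fails if it takes over 64 s, if anything falls off the work surface, if the arm or the gripper's body presses on something with over 40 N, if the wrist force passes 120 N, or if a joint passes its speed limit or range.

## Working session

There is one attempt and no reset: what is moved stays moved. The work goes in short steps, each a Python script; the robot and the scene stay as the last script left them, time stands still between calls to the robot, and variables do not carry over. Pictures are saved under pics/ and viewed, and the job is handed in when it is done.

```bash
mkdir -p pics; ls
cat > h.py <<'E'
import numpy as np, cv2
from rig import arm
from scipy.spatial.transform import Rotation as R
def shot(cam,name):
    p=arm.read_camera(cam); cv2.imwrite(f'pics/{name}.png',p['image'][:,:,::-1]); return p
def c2w(p,at):
    T=np.linalg.inv(np.array(p['camera_from_world'])); return T[:3,:3]@np.array(at)+T[:3,3]
def proj(p,X):
    T=np.array(p['camera_from_world']); c=T[:3,:3]@np.array(X)+T[:3,3]
    return np.array([p['fx']*c[0]/c[2]+p['cx'],p['fy']*c[1]/c[2]+p['cy']])
E
python3 - <<'E'
from h import *
for cam in ['scene','top']:
    p=shot(cam,cam+'0')
    for q in ['long_mandrel','short_mandrel','stand','holder','collet_mouth','lever_pivot','lever_post','long_flange','jar','bench_block','mallet']:
        for d in arm.place_of(p,q):
            w=c2w(p,d['at']); print(cam,q,round(d['confidence'],2),np.round(w,4),np.round(proj(p,w)))
print(arm.current_time())
E
```

```text
pics
scene long_mandrel 0.67 [0.4896 0.3724 0.0192] [392. 132.]
scene long_mandrel 0.57 [ 0.5127  0.4895 -0.0013] [418. 128.]
scene long_mandrel 0.53 [5.917e-01 4.215e-01 1.000e-04] [419. 147.]
scene long_mandrel 0.16 [0.49   0.3738 0.0593] [394. 125.]
scene short_mandrel 0.45 [0.4888 0.2729 0.0132] [371. 144.]
scene stand 0.97 [0.4891 0.3241 0.0034] [382. 140.]
scene holder 0.54 [ 4.896e-01  3.263e-01 -4.000e-04] [382. 141.]
scene holder 0.43 [ 0.5272 -0.5332 -0.0058] [170. 258.]
scene collet_mouth 0.71 [ 0.4479 -0.2254  0.1049] [243. 176.]
scene collet_mouth 0.65 [ 0.4986 -0.2405  0.0878] [247. 192.]
scene lever_pivot 0.59 [ 0.5006 -0.241   0.0893] [247. 192.]
scene lever_post 0.75 [ 0.5331 -0.1486  0.0992] [277. 185.]
scene lever_post 0.64 [0.4887 0.3735 0.0192] [392. 132.]
scene long_flange 0.82 [0.5925 0.421  0.0477] [421. 138.]
scene long_flange 0.66 [0.5144 0.4869 0.0464] [420. 120.]
scene long_flange 0.57 [0.4906 0.3762 0.0598] [395. 124.]
scene jar 0.77 [ 7.824e-01  8.440e-02 -2.000e-04] [380. 223.]
scene jar 0.65 [ 0.4468 -0.2254  0.1024] [243. 177.]
scene bench_block 0.59 
[... 360 characters left out ...]
.0972] [363. 239.]
top holder 0.6 [ 0.4428 -0.2328  0.002 ] [390. 269.]
top holder 0.57 [0.4908 0.3819 0.0165] [185. 253.]
top collet_mouth 0.51 [ 0.4466 -0.2219  0.101 ] [392. 270.]
top lever_pivot 0.67 [ 0.4989 -0.231   0.0844] [394. 251.]
top lever_pivot 0.65 [0.4908 0.2752 0.0182] [221. 253.]
top lever_post 0.82 [ 0.5324 -0.142   0.0976] [363. 239.]
top long_flange 0.88 [0.4915 0.3804 0.062 ] [181. 253.]
top long_flange 0.87 [0.5918 0.4288 0.0476] [167. 218.]
top long_flange 0.74 [0.5165 0.4894 0.0446] [146. 244.]
top jar 0.59 [ 0.7882  0.0847 -0.0014] [286. 155.]
top bench_block 0.96 [ 7.390e-01  2.114e-01 -7.000e-04] [244. 171.]
top mallet 0.63 [ 0.5267 -0.5314 -0.0033] [488. 241.]
1.2
```

View pics/scene0.png

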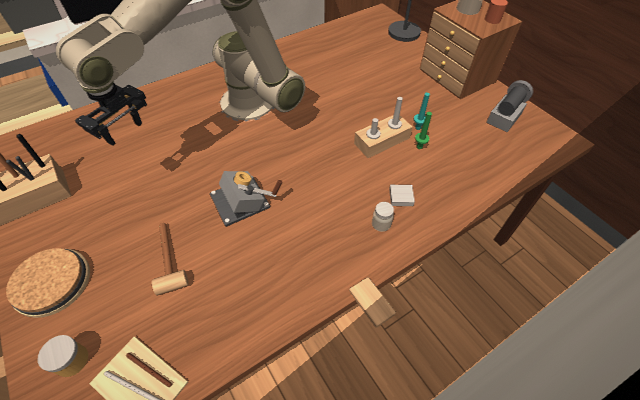

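View pics/top0.png

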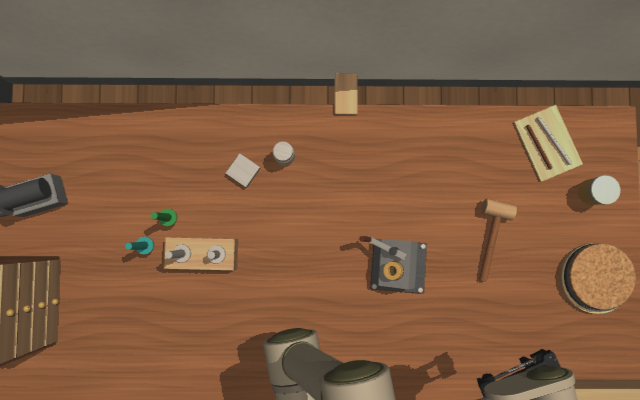

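Run:
```python
import cv2
a=cv2.imread('pics/scene0.png')[90:165,340:460]; cv2.imwrite('pics/s0c.png',cv2.resize(a,None,fx=6,fy=6,interpolation=cv2.INTER_CUBIC))
a=cv2.imread('pics/scene0.png')[140:250,190:320]; cv2.imwrite('pics/s0h.png',cv2.resize(a,None,fx=5,fy=5,interpolation=cv2.INTER_CUBIC))
a=cv2.imread('pics/top0.png')[190:310,330:450]; cv2.imwrite('pics/t0h.png',cv2.resize(a,None,fx=5,fy=5,interpolation=cv2.INTER_CUBIC))
```

```text
(no output)
```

View pics/s0c.png

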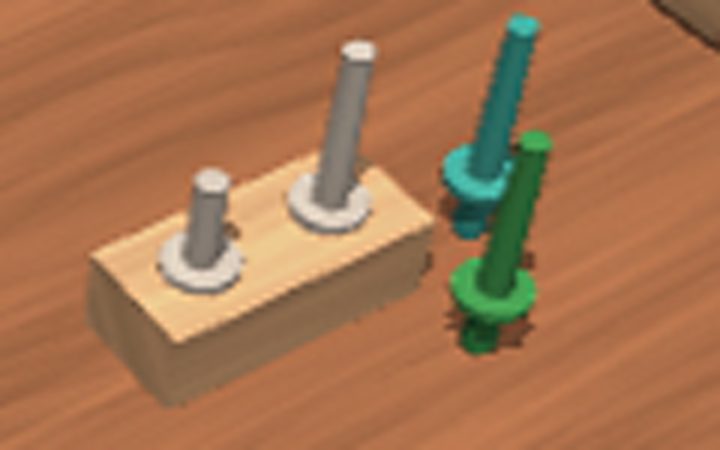

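View pics/s0h.png

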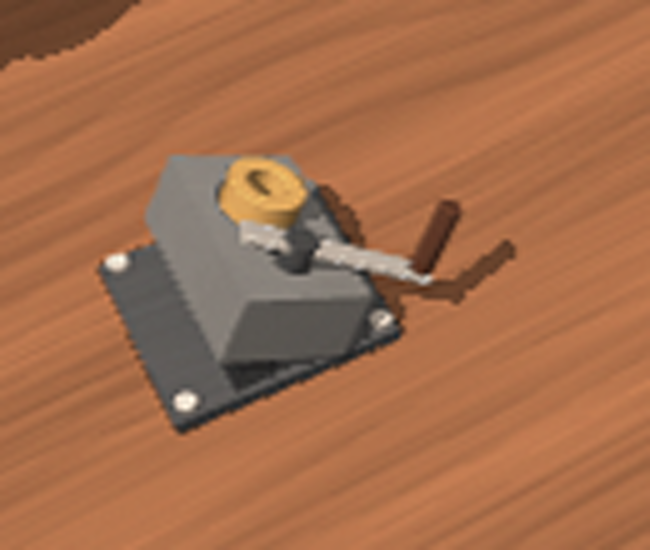

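View pics/t0h.png

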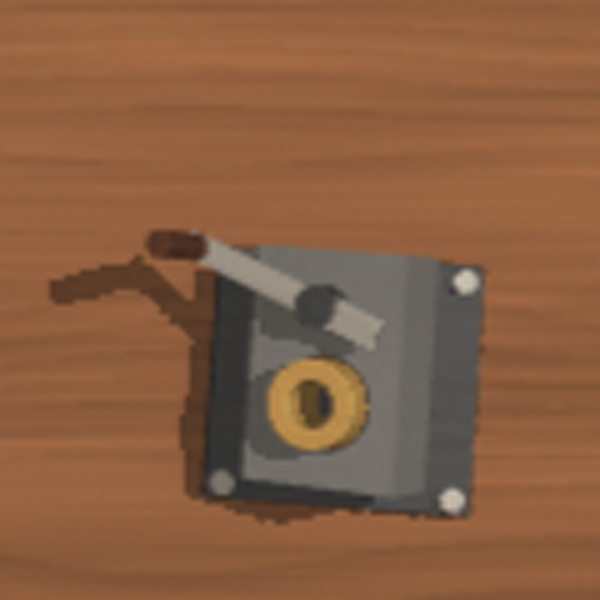

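Candidates for the long mandrel:
- Steel, far hole: scene (392,132), top (186,252).
- Teal: scene (418,128).
- Green: scene (419,147).
- Short steel: scene (371,144).

I choose the tall grey steel one in the far hole. The crop shows it standing in the stand with the longer spindle. The lever is near 0, and the holder's -x side faces world +y. Next is a fit of the holder pose, plus an IK check.

```bash
cat >> h.py <<'E'
from scipy.optimize import least_squares
def holder(p):
    # p: X,Y,psi,j,lev -> dict of world points and axes
    X,Y,psi,j,lev=p
    H=R.from_euler('z',psi).as_matrix(); O=np.array([X,Y,0])
    n=H@np.array([-.5,0,np.sqrt(.75)]); u=H@np.array([np.sqrt(.75),0,.5]); y=H[:,1]
    F=O+np.array([0,0,.085])
    a=1.2217-lev
    d=np.cos(a)*y-np.sin(a)*u
    piv=F+.055*y
    return dict(holder=O,collet_mouth=F+(.022-j)*n,lever_pivot=piv,lever_post=piv+.08*d+.055*n,n=n,u=u,y=y,F=F,d=d)
def toolR(n,y,s=1):
    x=-n; z=s*y; return R.from_matrix(np.column_stack([x,np.cross(z,x),z]))
E
python3 - <<'E'
from h import *
obs=[('collet_mouth',[.4479,-.2254,.1049]),('collet_mouth',[.4466,-.2219,.101]),('lever_pivot',[.5006,-.241,.0893]),('lever_pivot',[.4989,-.231,.0844]),('lever_post',[.5331,-.1486,.0992]),('lever_post',[.5324,-.142,.0976]),('holder',[.4428,-.2328,.002])]
f=lambda p: np.concatenate([(holder(p)[k]-np.array(v))/.004 for k,v in obs]+[[(p[3]-.003)/.003,(p[4]-.15)/.15]])
s=least_squares(f,[.447,-.23,-1.57,.003,.1]); print(s.x,s.cost); p=s.x
h=holder(p); print({k:np.round(v,3) for k,v in h.items()})
print('R0',R.from_rotvec(arm.current_orientation()).as_matrix().round(2))
for sg in (1,-1):
  for dist in (.2,.15,.1,.07):
    q=toolR(h['n'],h['y'],sg).as_rotvec(); print('y',sg,dist,arm.ik(h['collet_mouth']+dist*h['n'],q))
    q=toolR(h['n'],h['u'],sg).as_rotvec(); print('u',sg,dist,arm.ik(h['collet_mouth']+dist*h['n'],q))
for ax in ([1,0,0],[-1,0,0],[0,1,0],[0,-1,0]):
  for z in (.124,.26,.3):
    print(ax,z,arm.ik([.491,.377,z],toolR(np.array([0,0,1.]),np.array(ax,float)).as_rotvec()))
E
```

```text
[ 0.44484965 -0.234113   -1.59074216  0.0020473   0.06504149] 4.724843673554018
{'holder': array([ 0.445, -0.234,  0.   ]), 'collet_mouth': array([ 0.445, -0.224,  0.102]), 'lever_pivot': array([ 0.5  , -0.235,  0.085]), 'lever_post': array([ 0.534, -0.145,  0.096]), 'n': array([0.01 , 0.5  , 0.866]), 'u': array([-0.017, -0.866,  0.5  ]), 'y': array([ 1.  , -0.02,  0.  ]), 'F': array([ 0.445, -0.234,  0.085]), 'd': array([ 0.418,  0.785, -0.458])}
R0 [[ 0.    0.91  0.41]
 [ 0.    0.41 -0.91]
 [-1.    0.   -0.  ]]
y 1 0.2 [-0.26224791  0.14239956  1.70375513 -0.54492951  1.21224851 -0.06841953]
u 1 0.2 [-0.26224791  0.14239956  1.70375513 -0.54492951  1.21224851  1.50237679]
y 1 0.15 [-0.3177304   0.18534722  1.77159212 -0.56922691  1.09047899 -0.05310731]
u 1 0.15 [-0.3177304   0.18534722  1.77159212 -0.56922691  1.09047899  1.51768902]
y 1 0.1 [-0.37216798  0.24225105  1.82563931 -0.60480582  0.97084754 -0.0292878 ]
u 1 0.1 [-0.37216798  0.24225105  1.82563931 -0.60480582  0.97084754  1.54150853]
y 1 0.07 [-0.40419929  0.28279477  1.85120305 -0.63267422  0.90096733 -0.00963779]
u 1 
[... 1069 characters left out ...]
07e-01  5.00141768e-01  1.06956569e+00 -4.44089210e-16
  1.57188520e+00 -2.67577825e+00]
[0, 1, 0] 0.124 [ 0.46581441  0.61975672  1.33963132  0.          1.18220462 -1.10498192]
[0, 1, 0] 0.26 [ 0.46581441  0.5140926   1.14931557  0.          1.47818448 -1.10498192]
[0, 1, 0] 0.3 [ 0.46581441  0.50014177  1.06956569  0.          1.5718852  -1.10498192]
[0, -1, 0] 0.124 [ 4.65814407e-01  6.19756720e-01  1.33963132e+00 -4.44089210e-16
  1.18220462e+00  2.03661073e+00]
[0, -1, 0] 0.26 [ 4.65814407e-01  5.14092598e-01  1.14931557e+00 -4.44089210e-16
  1.47818448e+00  2.03661073e+00]
[0, -1, 0] 0.3 [ 4.65814407e-01  5.00141768e-01  1.06956569e+00 -4.44089210e-16
  1.57188520e+00  2.03661073e+00]
```

Run:
```python
from h import *
h=holder([ 0.44484965,-0.234113,-1.59074216,0.0020473,0.06504149])
arm.move_ptp(h['collet_mouth']+.19*h['n'],toolR(h['n'],h['y']).as_rotvec())
for i,(off) in enumerate([[0,0,0],[-.05,.05,.02]]):
    if i: arm.servo_line(h['collet_mouth']+.19*h['n']+off,vel=.25)
    p=shot('wrist',f'w{i}'); print(p['fx'],p['cx'],p['cy'],np.round(p['camera_from_world'],4).tolist(), arm.current_tool_pos())
    for q in ['holder','collet_mouth','lever_pivot','lever_post']:
        for d in arm.place_of(p,q): print(q,round(d['confidence'],2),np.round(c2w(p,d['at']),4))
print(arm.current_time())
```

```text
309.70691628693146 322.7393859674319 195.16477485457287 [[0.9998, -0.021, 0.0007, -0.4499], [-0.0148, -0.6822, 0.731, -0.2483], [-0.0149, -0.7309, -0.6823, 0.2549], [0.0, 0.0, 0.0, 1.0]] [ 0.44683542 -0.13000174  0.26676452]
holder 0.66 [ 4.464e-01 -2.330e-01  3.000e-04]
holder 0.44 [ 0.4463 -0.2198  0.1026]
collet_mouth 0.68 [ 0.4487 -0.2232  0.1025]
lever_pivot 0.8 [ 0.4992 -0.2364  0.083 ]
309.70691628693146 322.7393859674319 195.16477485457287 [[0.9998, -0.0187, 0.0019, -0.3992], [-0.0141, -0.6819, 0.7313, -0.2297], [-0.0124, -0.7312, -0.682, 0.304], [0.0, 0.0, 0.0, 1.0]] [ 0.39724857 -0.07945213  0.28679548]
holder 0.65 [ 4.476e-01 -2.349e-01  4.000e-04]
holder 0.35 [ 0.4982 -0.2348  0.0825]
collet_mouth 0.57 [ 0.4442 -0.2244  0.1028]
lever_pivot 0.9 [ 0.4948 -0.2366  0.0839]
lever_post 0.62 [ 0.5351 -0.1448  0.0959]
3.725
```

View pics/w0.png

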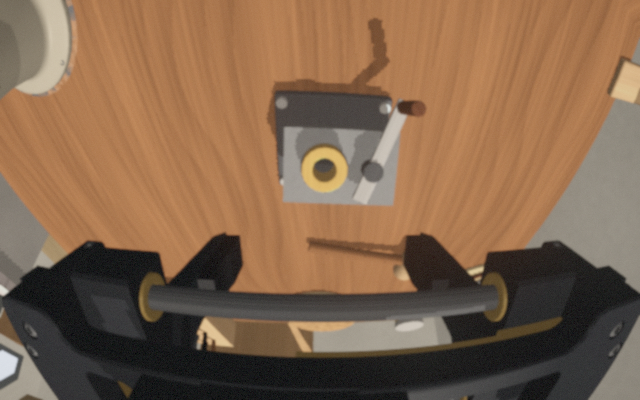

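View pics/w1.png

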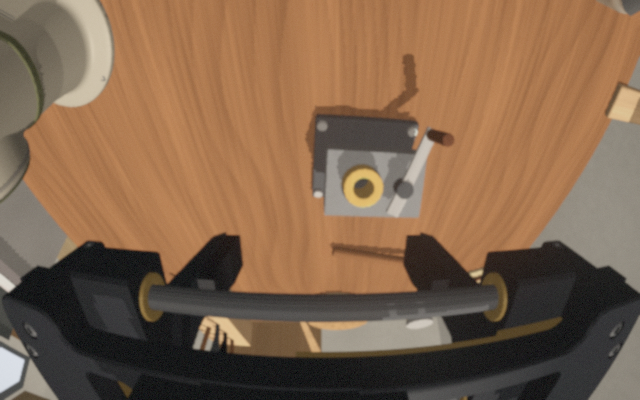

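The wrist views show the brass collet rim at (324,169) in w0 and (363,187) in w1, with the lever pivot at (372,171) and the post at (412,107) in w0. I'll refit and overlay the model.

```bash
cat >> h.py <<'E'
def fish(p,X):
    T=np.array(p['camera_from_world']); c=T[:3,:3]@np.array(X)+T[:3,3]
    r=np.hypot(c[0],c[1]); th=np.arctan2(r,c[2])
    return np.array([p['fx']*th*c[0]/r+p['cx'],p['fy']*th*c[1]/r+p['cy']])
def circ(c,n,r,k=60):
    a=np.cross(n,[1,0,0.]);a/=np.linalg.norm(a);b=np.cross(n,a)
    return [c+r*(np.cos(t)*a+np.sin(t)*b) for t in np.linspace(0,2*np.pi,k)]
E
python3 - <<'E'
from h import *
obs=[('collet_mouth',[.4479,-.2254,.1049]),('collet_mouth',[.4466,-.2219,.101]),('lever_pivot',[.5006,-.241,.0893]),('lever_pivot',[.4989,-.231,.0844]),('lever_post',[.5331,-.1486,.0992]),('lever_post',[.5324,-.142,.0976]),('holder',[.4428,-.2328,.002]),
('holder',[.4464,-.233,0]),('holder',[.4476,-.2349,0]),('collet_mouth',[.4487,-.2232,.1025]),('collet_mouth',[.4442,-.2244,.1028]),('lever_pivot',[.4992,-.2364,.083]),('lever_pivot',[.4948,-.2366,.0839]),('lever_post',[.5351,-.1448,.0959])]
f=lambda p: np.concatenate([(holder(p)[k]-np.array(v))/.004 for k,v in obs]+[[(p[3]-.003)/.003,(p[4]-.15)/.15]])
s=least_squares(f,[.447,-.23,-1.57,.003,.1]); print(s.x,s.cost); np.save('hp.npy',s.x)
h=holder(s.x)
W=[np.array([[0.9998,-0.021,0.0007,-0.4499],[-0.0148,-0.6822,0.731,-0.2483],[-0.0149,-0.7309,-0.6823,0.2549],[0,0,0,1]]),
np.array([[0.9998,-0.0187,0.0019,-0.3992],[-0.0141,-0.6819,0.7313,-0.2297],[-0.0124,-0.7312,-0.682,0.304],[0,0,0,1]])]
out=[]
for i,(x0,y0) in enumerate([(270,80),(305,95)]):
    p=dict(fx=309.707,fy=309.707,cx=322.739,cy=195.165,camera_from_world=W[i])
    im=cv2.imread(f'pics/w{i}.png')[y0:y0+140,x0:x0+160]; im=cv2.resize(im,None,fx=5,fy=5,interpolation=cv2.INTER_CUBIC)
    def dr(pts,col):
        q=np.array([((fish(p,X)-[x0,y0]+.5)*5-.5) for X in pts]); cv2.polylines(im,[np.round(q).astype(int)],False,col,1)
    m=h['collet_mouth']; n,u,y,F=h['n'],h['u'],h['y'],h['F']
    dr(circ(m,n,.026),(0,0,255)); dr(circ(m,n,.0135),(0,0,255))
    dr([F-.045*u-.048*y,F+.045*u-.048*y,F+.045*u+.088*y,F-.045*u+.088*y,F-.045*u-.048*y],(255,0,0))
    t=h['lever_post']+.019*n; dr(circ(t,n,.008),(0,255,0)); dr(circ(h['lever_pivot']+.02*n,n,.011),(0,255,255))
    cv2.imwrite(f'pics/ov{i}.png',im[:600])
E
```

```text
[ 0.44498585 -0.2339535  -1.60056562  0.00192348  0.05502898] 6.631770150775497
```

View pics/ov0.png

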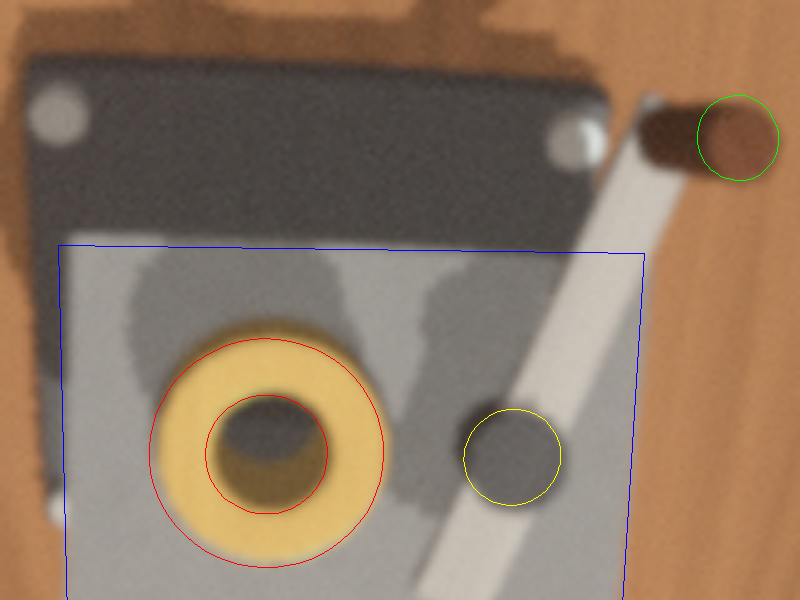

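View pics/ov1.png

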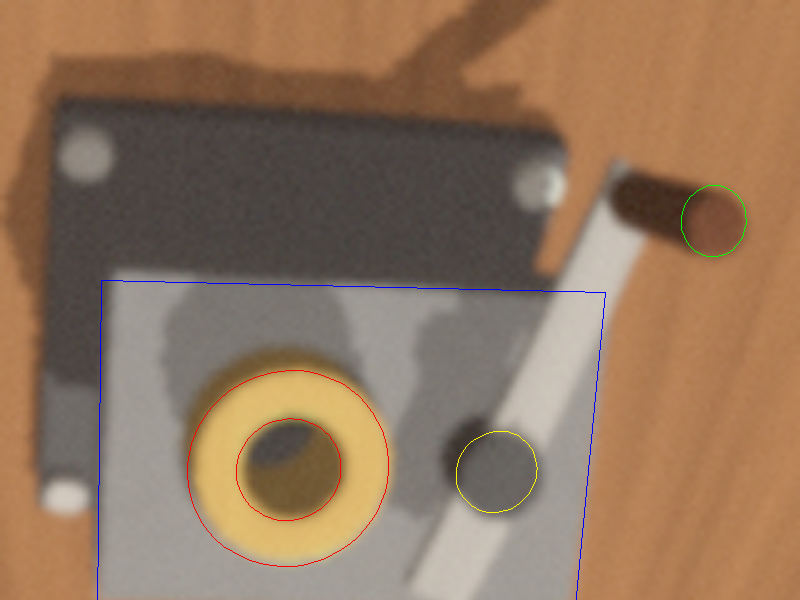

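Run:
```python
from h import *
p=np.load('hp.npy'); p[0]+=.0014; p[1]+=.0012; np.save('hp.npy',p)
Rd=toolR(np.array([0,0,1.]),np.array([1.,0,0])).as_rotvec()
arm.move_ptp([.491,.374,.31],Rd)
for i,off in enumerate([[0,0,0],[0,.05,0]]):
    if i: arm.servo_line(np.array([.491,.374,.31])+off,vel=.25)
    p=shot('wrist',f'm{i}'); np.save(f'm{i}.npy',p['camera_from_world'])
    for q in ['long_mandrel','long_flange','short_mandrel','stand']:
        for d in arm.place_of(p,q): print(q,round(d['confidence'],2),np.round(c2w(p,d['at']),4),fish(p,c2w(p,d['at'])).round())
print(arm.current_time())
```

```text
long_mandrel 0.96 [0.4918 0.3747 0.016 ] [323. 154.]
long_mandrel 0.95 [ 0.5929  0.4178 -0.0012] [390. 125.]
long_mandrel 0.63 [ 0.5105  0.4905 -0.0014] [336.  74.]
long_flange 0.91 [0.5146 0.4904 0.0427] [340.  72.]
long_flange 0.86 [0.4951 0.3694 0.0605] [325. 164.]
long_flange 0.76 [0.5942 0.4226 0.0465] [399. 124.]
long_flange 0.28 [0.4914 0.3744 0.0133] [322. 154.]
short_mandrel 0.57 [0.4926 0.276  0.0166] [323. 219.]
stand 0.74 [ 0.4894  0.3267 -0.0048] [321. 183.]
long_mandrel 0.98 [ 0.5117  0.4916 -0.0015] [337. 108.]
long_mandrel 0.88 [ 0.5953  0.4205 -0.0019] [391. 157.]
long_mandrel 0.79 [0.4909 0.3763 0.0175] [323. 188.]
long_flange 0.9 [0.4941 0.3738 0.058 ] [325. 198.]
long_flange 0.7 [0.5145 0.4914 0.0427] [341. 109.]
long_flange 0.58 [0.5895 0.4224 0.0449] [395. 161.]
stand 0.69 [ 0.4913  0.3262 -0.0026] [323. 215.]
6.2417
```

View pics/m0.png

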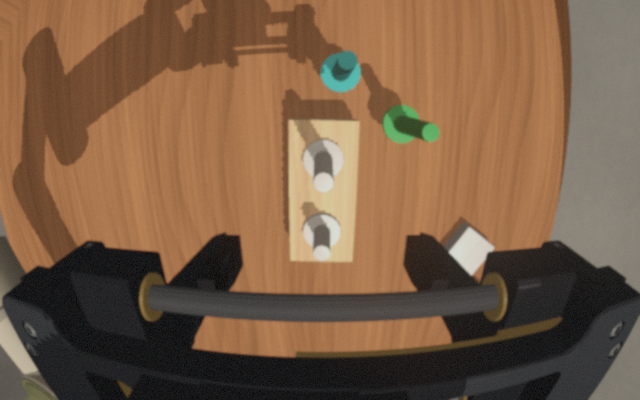

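View pics/m1.png

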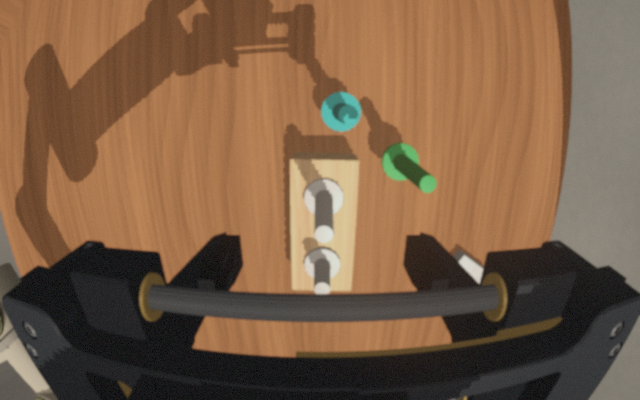

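m0: the long steel mandrel's flange is at (322,160) with its spindle top at (323,183). The short one is at (321,232), teal at (341,72) and green at (403,124).

Run:
```python
from h import *
z=np.array([0,0,1.]);c=np.array([.4925,.375,0])
o=[]
for i,(x0,y0) in enumerate([(285,120),(285,160)]):
    p=dict(fx=309.707,fy=309.707,cx=322.739,cy=195.165,camera_from_world=np.load(f'm{i}.npy'))
    im=cv2.imread(f'pics/m{i}.png')[y0:y0+90,x0:x0+78]; im=cv2.resize(im,None,fx=5,fy=5,interpolation=cv2.INTER_CUBIC)
    for hh,r in((.068,.026),(.183,.0095)):
        q=np.array([((fish(p,X)-[x0,y0]+.5)*5-.5) for X in circ(c+hh*z,z,r)]); cv2.polylines(im,[np.round(q).astype(int)],False,(0,0,255),1)
    o.append(im)
cv2.imwrite('pics/mo.png',np.hstack(o))
```

```text
(no output)
```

View pics/mo.png

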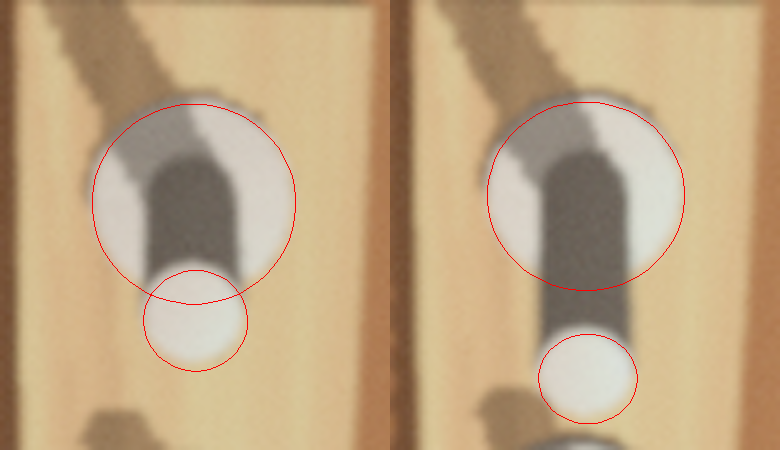

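Run:
```python
from h import *
arm.servo_line([.4922,.3762,.24],vel=.3)
arm.servo_line([.4922,.3762,.127],vel=.15)
f0=arm.current_wrist_force()
arm.close(60); print(f0,arm.current_wrist_force(),arm.current_grip_width())
arm.servo_line([.4922,.3762,.137],vel=.05); print(arm.current_wrist_force(),arm.current_tool_pos())
arm.servo_line([.4922,.3762,.31],vel=.2); print(arm.current_wrist_force(),arm.current_grip_width())
shot('wrist','g0');shot('scene','g0s'); print(arm.current_time())
```

```text
[ 0.40093767 -0.51842789  0.11688469] [-1.39238254 -0.00986514  0.5221173 ] 0.019756602129200208
[-0.36938978 -0.49713628 -4.80994942] [0.49229612 0.37618134 0.13714815]
[ 0.20402758  0.08799559 -5.21982761] 0.019561690021775973
10.0917
```

View pics/g0.png

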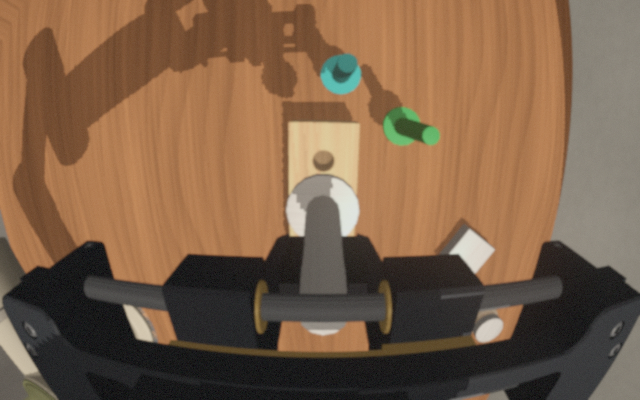

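View pics/g0s.png

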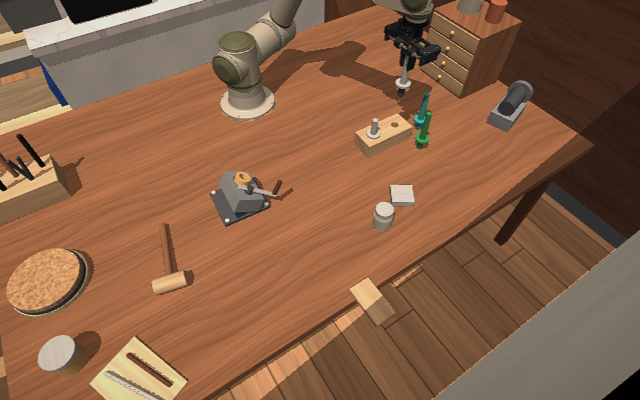

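```bash
cat >> h.py <<'E'
def draw(p,name,out,curves,box,k=5):
    x0,y0,w,hh=box; im=cv2.imread(f'pics/{name}.png')[y0:y0+hh,x0:x0+w]; im=cv2.resize(im,None,fx=k,fy=k,interpolation=cv2.INTER_CUBIC)
    for pts,col in curves:
        q=np.array([((fish(p,X)-[x0,y0]+.5)*k-.5) for X in pts]); cv2.polylines(im,[np.round(q).astype(int)],False,col,1)
    cv2.imwrite(f'pics/{out}.png',im)
def mcurves(tcp,ax,tip):
    t=tcp-tip*ax
    return [(circ(t+.045*ax,ax,.026),(0,0,255)),(circ(t+.053*ax,ax,.026),(0,0,255)),(circ(t,ax,.0085),(0,255,0)),(circ(t+.006*ax,ax,.012),(0,255,0))]
E
python3 - <<'E'
from h import *
h=holder(np.load('hp.npy'))
arm.servo_line([.46,.1,.31],vel=.35)
arm.move_ptp(h['collet_mouth']+.145*h['n'],toolR(h['n'],h['y']).as_rotvec())
arm.wait(.2)
p=shot('wrist','i0'); np.save('i0.npy',p['camera_from_world'])
for q in ['long_flange','collet_mouth']:
    for d in arm.place_of(p,q): w=c2w(p,d['at']); print(q,round(d['confidence'],2),w.round(4),fish(p,w).round())
t=arm.current_tool_pos(); print(t, h['collet_mouth']+.145*h['n'],arm.current_wrist_force(),arm.current_time())
n=h['n']; m=h['collet_mouth']
draw(p,'i0','i0o',mcurves(np.array(t),n,.112)+[(circ(m,n,.026),(255,0,0)),(circ(m,n,.0135),(255,0,0))],(250,110,150,120))
shot('scene','i0s')
a=cv2.imread('pics/i0s.png')[90:230,180:320]; cv2.imwrite('pics/i0sc.png',cv2.resize(a,None,fx=4,fy=4,interpolation=cv2.INTER_CUBIC))
E
```

```text
long_flange 0.61 [ 0.4502 -0.1881  0.1735] [325. 215.]
collet_mouth 0.56 [ 0.4437 -0.222   0.1057] [319. 183.]
[ 0.44898711 -0.14998267  0.22811348] [ 0.4488426  -0.15025181  0.22796046] [ 0.06878063 -0.44608114 -4.49238602] 12.3833
```

View pics/i0o.png

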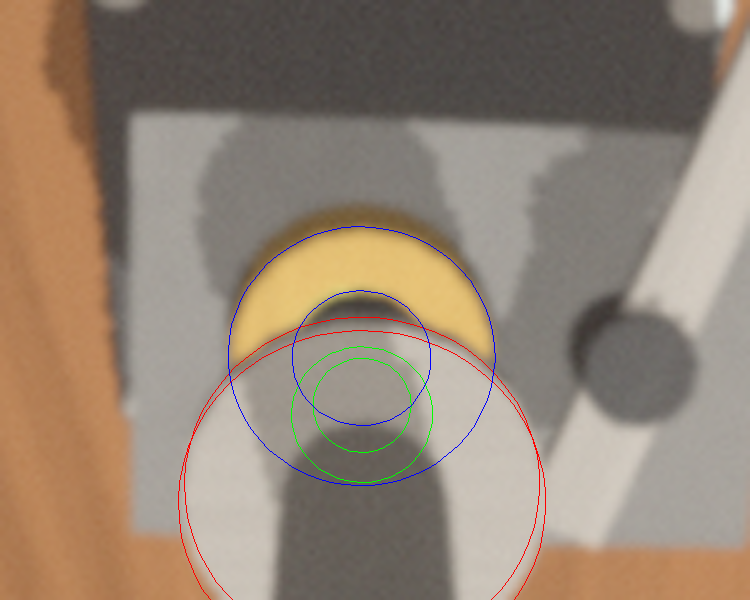

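View pics/i0sc.png

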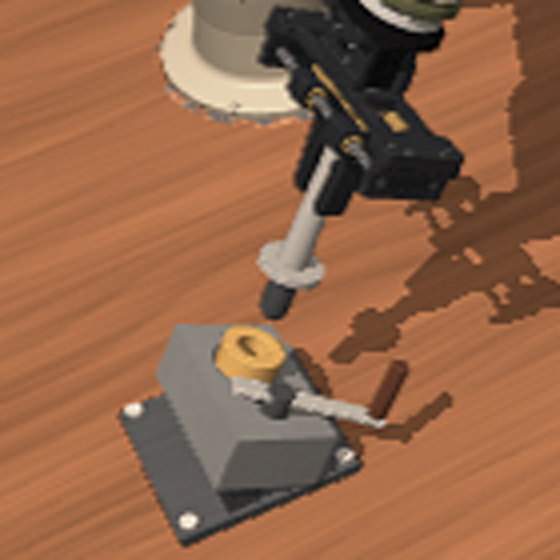

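The overlay matches the picture: the rim is centred at about (322,181) px in the full frame, and the flange is within about 1 px. Inserting stepwise with force checks.

Run:
```python
from h import *
h=holder(np.load('hp.npy')); n,u,y,m=h['n'],h['u'],h['y'],h['collet_mouth']
def f():
    F=np.array(arm.current_wrist_force()); return np.array([F@n,F@u,F@y])
b=f(); print('base',b)
for s in [.120,.112,.106,.100,.092,.084,.076,.070]:
    arm.servo_line(m+s*n,vel=.05); d=f()-b; print(s,d.round(1))
    if np.linalg.norm(d)>15: print('stop');break
print(arm.current_grip_width(),arm.current_time())
shot('scene','j0'); shot('wrist','j0w')
a=cv2.imread('pics/j0.png')[90:230,180:320]; cv2.imwrite('pics/j0c.png',cv2.resize(a,None,fx=4,fy=4,interpolation=cv2.INTER_CUBIC))
```

```text
base [-3.98045808 -2.30851863 -0.40320177]
0.12 [-0.2 -0.2  0. ]
0.112 [ 0.2 -0.2  0.7]
0.106 [ 1.2 -0.   1.3]
0.1 [0.4 0.4 0.1]
0.092 [-0.6 -0.3  0.3]
0.084 [-0.2  0.4  0.4]
0.076 [0.3 0.3 0.2]
0.07 [ 0.4  0.2 -0.3]
0.019819895117075683 15.1167
```

View pics/j0c.png

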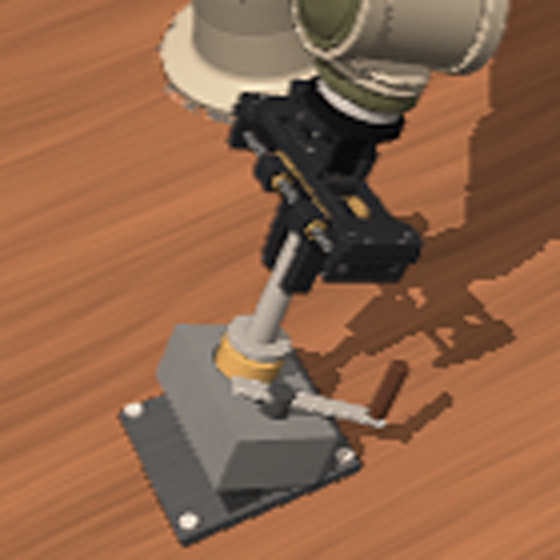

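The shank is in the bore and the flange is just above the rim. Pushing home.

Run:
```python
from h import *
h=holder(np.load('hp.npy')); n,u,y,m=h['n'],h['u'],h['y'],h['collet_mouth']
def f():
    F=np.array(arm.current_wrist_force()); return np.array([F@n,F@u,F@y])
b=np.array([-4,-2.3,-.4])
for s in np.arange(.068,.038,-.002):
    arm.servo_line(m+s*n,vel=.04); d=f()-b; print(round(s,3),d.round(1),round((np.array(arm.current_tool_pos())-m)@n,4),round(arm.current_grip_width(),5))
    if d[0]>28 or np.hypot(d[1],d[2])>20: print('stop');break
print(arm.current_time())
shot('scene','k0'); p=shot('wrist','k0w'); np.save('k0.npy',p['camera_from_world'])
a=cv2.imread('pics/k0.png')[90:230,180:320]; cv2.imwrite('pics/k0c.png',cv2.resize(a,None,fx=4,fy=4,interpolation=cv2.INTER_CUBIC))
```

```text
0.068 [-0.1  0.8 -0.7] 0.0679 0.0193
0.066 [3.7 0.3 1.4] 0.0661 0.01968
0.064 [6.  0.2 0.2] 0.0642 0.01945
0.062 [ 5.9 -0.3  1.4] 0.062 0.01963
0.06 [ 4.9 -0.1  1.1] 0.0598 0.02017
0.058 [4.4 0.7 2.4] 0.0578 0.01951
0.056 [3.7 1.5 1.5] 0.0558 0.01981
0.054 [4.2 0.5 1.1] 0.0538 0.01956
0.052 [4.1 0.8 1. ] 0.0518 0.01945
0.05 [4.9 1.  0.7] 0.0498 0.01966
0.048 [20.  -1.6  0.4] 0.049 0.01963
0.046 [41.3 -5.8 -3. ] 0.0486 0.0198
stop
18.2167
```

View pics/k0c.png

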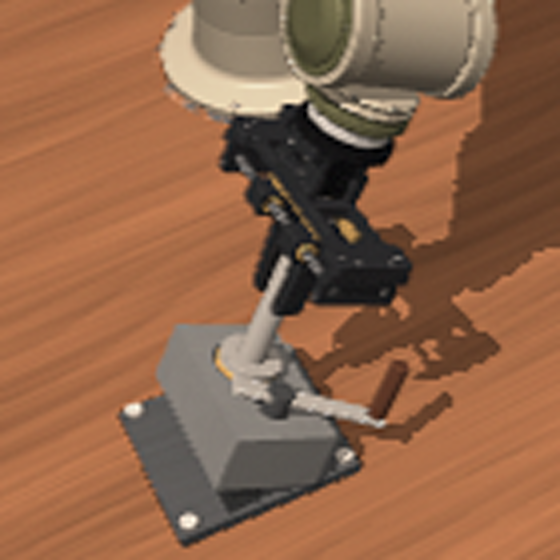

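View pics/k0w.png

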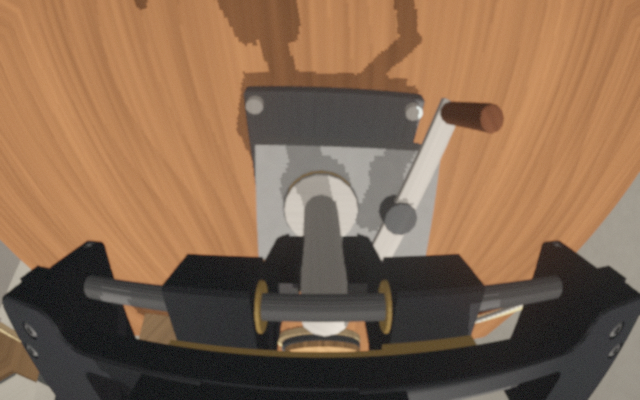

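The axial force rose from 5 N to 41 N at the stop, after about 17 mm of collet travel. The picture shows only a thin brass rim left under the flange. Releasing, backing off and checking.

Run:
```python
from h import *
h=holder(np.load('hp.npy')); n,u,y,m=h['n'],h['u'],h['y'],h['collet_mouth']
t=np.array(arm.current_tool_pos())
arm.servo_line(m+.0488*n,vel=.05); print(arm.current_wrist_force())
arm.open(); print(arm.current_wrist_force(),arm.current_grip_width())
t=np.array(arm.current_tool_pos()); 
arm.servo_line(t+.11*n,vel=.25)
p=shot('wrist','l0'); np.save('l0.npy',p['camera_from_world'])
for q in ['lever_post','lever_pivot','long_flange','collet_mouth']:
    for d in arm.place_of(p,q): w=c2w(p,d['at']); print(q,round(d['confidence'],2),w.round(4),fish(p,w).round())
hp=np.load('hp.npy'); hp[3]=.020; h=holder(hp); m=h['collet_mouth']
print({k:h[k].round(4) for k in ('collet_mouth','lever_post','lever_pivot')})
C=[(circ(m,n,.026),(255,0,0)),(circ(m+.008*n,n,.026),(0,0,255)),(circ(m+.123*n,n,.0095),(0,0,255)),(circ(h['lever_post']+.019*n,n,.008),(0,255,0))]
draw(p,'l0','l0o',C,(240,80,160,120)); shot('scene','l0s'); print(arm.current_time())
a=cv2.imread('pics/l0s.png')[120:230,190:320]; cv2.imwrite('pics/l0sc.png',cv2.resize(a,None,fx=5,fy=5,interpolation=cv2.INTER_CUBIC))
hh=.041
for s in(1,-1):
  for lev in (.05,.6,1.25):
    hp[4]=lev; h=holder(hp); print(s,lev,arm.ik(h['lever_post']+(hh-.055)*n,toolR(n,u,s).as_rotvec()))
```

```text
[-0.1448509   8.25142266  7.98616822]
[0.77055363 0.45064524 0.18467821] 0.08778138791968677
lever_post 0.76 [ 0.5345 -0.1463  0.0949] [419. 109.]
long_flange 0.82 [ 0.4486 -0.2351  0.0889] [325. 178.]
{'collet_mouth': array([ 0.4464, -0.2318,  0.0867]), 'lever_post': array([ 0.5355, -0.1442,  0.0959]), 'lever_pivot': array([ 0.5014, -0.2344,  0.085 ])}
20.55
1 0.05 [-0.26768316  0.56622061  1.66066533 -0.66920141  0.89992562  1.75476158]
1 0.6 [-0.29397987  0.60767864  1.54083496 -0.63564907  0.94920341  1.67381299]
1 1.25 [-0.35714472  0.60992813  1.46074747 -0.60614092  0.98097865  1.56508785]
-1 0.05 [-0.26768316  0.56622061  1.66066533 -0.66920141  0.89992562 -1.38683107]
-1 0.6 [-0.29397987  0.60767864  1.54083496 -0.63564907  0.94920341 -1.46777966]
-1 1.25 [-0.35714472  0.60992813  1.46074747 -0.60614092  0.98097865 -1.5765048 ]
```

View pics/l0o.png

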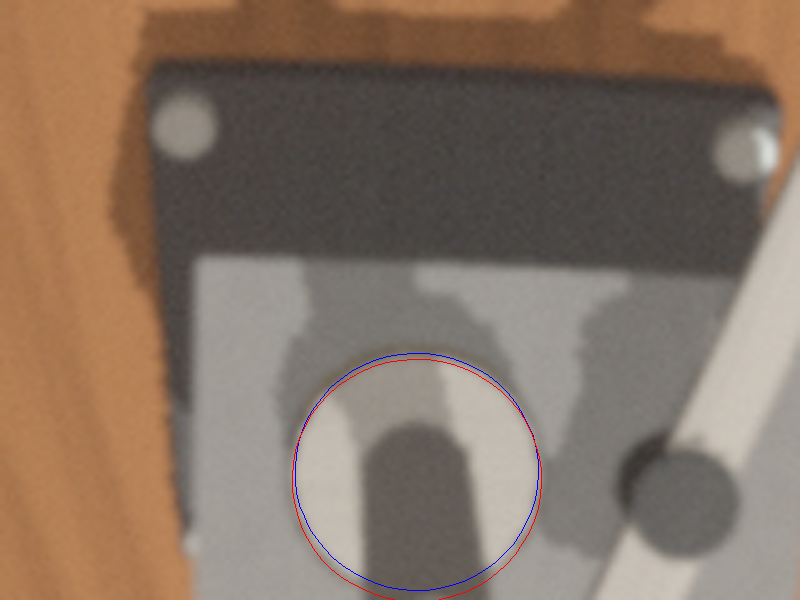

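View pics/l0sc.png

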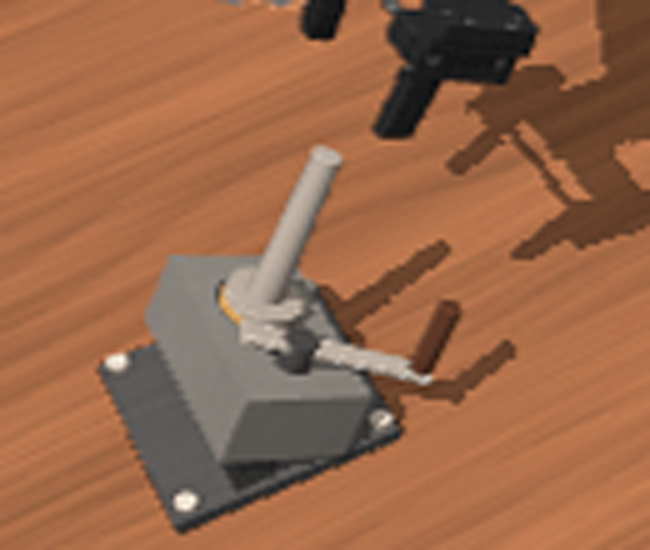

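Overlay: with the collet at 0.020 (home), the flange circle matches to about 1 px at crop (417,475). Next is the lever: grip the post lightly, jaws along the slope with the camera side away from the spindle, and swing it on its arc.

Run:
```python
from h import *
hp=np.load('hp.npy'); hp[3]=.02; hp[4]=.045; h=holder(hp); n,u,y=h['n'],h['u'],h['y']; piv=h['lever_pivot']
q=toolR(n,u,1).as_rotvec(); T=h['lever_post']-.014*n
arm.move_ptp(T+.11*n,q)
arm.servo_line(T+.03*n,vel=.2); arm.servo_line(T,vel=.1); print('pre',arm.current_wrist_force())
arm.close(10); arm.wait(.1); print('grip',arm.current_grip_width(),arm.current_wrist_force(),arm.current_tool_pos(),T)
b=np.array(arm.current_wrist_force())
for lev in np.arange(.15,1.21,.15):
    hp[4]=lev; X=holder(hp)['lever_post']-.014*n
    arm.servo_line(X,vel=.1); d=np.array(arm.current_wrist_force())-b
    print(round(lev,2),(d@u).round(1),(d@y).round(1),(d@n).round(1),round(arm.current_grip_width(),4))
    if np.linalg.norm(d)>20: print('stop');break
shot('scene','n0'); p=shot('wrist','n0w'); np.save('n0.npy',p['camera_from_world']); print(arm.current_time())
a=cv2.imread('pics/n0.png')[90:230,190:320]; cv2.imwrite('pics/n0c.png',cv2.resize(a,None,fx=4,fy=4,interpolation=cv2.INTER_CUBIC))
```

```text
pre [ 0.27079414 -0.00576044 -0.07737317]
grip 0.01536891906382087 [-3.12947865 -5.55100197  2.7511613 ] [ 0.53418862 -0.15195836  0.08417237] [ 0.53458006 -0.15087117  0.08357328]
0.15 -0.2 0.2 -1.3 0.0158
0.3 -3.8 2.7 -2.7 0.0155
0.45 -10.5 9.0 -6.8 0.0153
0.6 -11.2 12.8 -8.0 0.0153
0.75 -10.2 12.6 -7.8 0.0157
0.9 -7.7 12.0 -6.5 0.0157
1.05 -6.8 9.4 -6.1 0.0156
1.2 -5.1 8.5 -5.5 0.0152
26.4917
```

View pics/n0c.png

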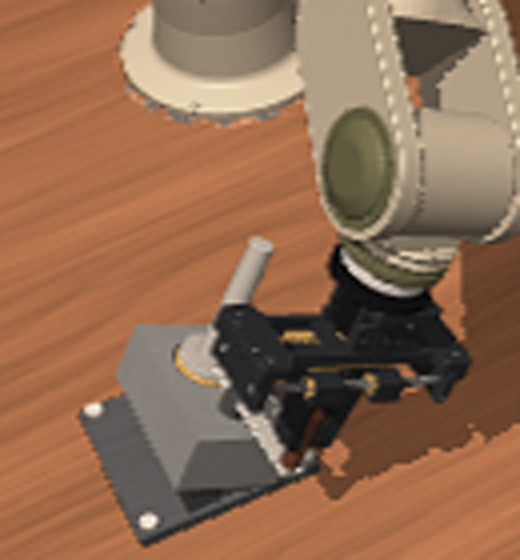

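View pics/n0w.png

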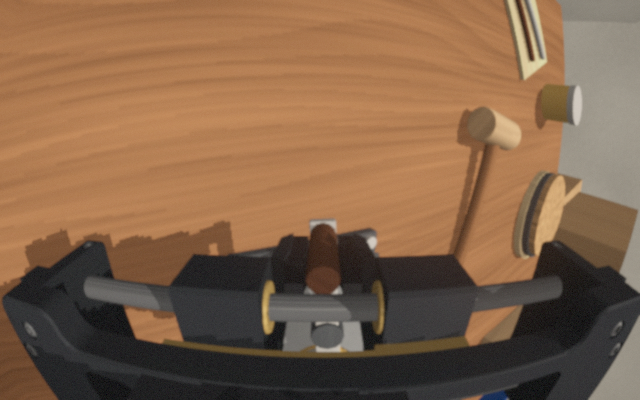

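The lever followed and is now nearly along the holder's +y. Driving it onto its stop.

Run:
```python
from h import *
hp=np.load('hp.npy'); hp[3]=.02; h=holder(hp); n,u,y=h['n'],h['u'],h['y']
for lev in (1.23,1.26,1.29,1.32,1.35):
    hp[4]=lev; h=holder(hp); X=h['lever_post']-.014*n
    arm.servo_line(X,vel=.05); d=np.array(arm.current_wrist_force())
    t=np.array(arm.current_tool_pos())-h['lever_pivot']
    print(lev,(d@u).round(1),(d@y).round(1),(d@n).round(1),'angle',round(1.2217+np.arctan2(t@u,t@y),4))
    if d@u<-24: break
print(arm.current_time())
```

```text
1.23 -1.3 5.2 -5.3 angle 1.2263
1.26 -3.1 4.8 -4.2 angle 1.2542
1.29 -5.8 5.8 -3.5 angle 1.28
1.32 -14.6 7.6 -2.0 angle 1.2829
1.35 -20.2 9.3 -1.2 angle 1.2987
27.7417
```

Run:
```python
from h import *
hp=np.load('hp.npy'); hp[3]=.02; hp[4]=1.22; h=holder(hp); n,u,y=h['n'],h['u'],h['y']
arm.open(); arm.wait(.2); print(arm.current_wrist_force())
t=np.array(arm.current_tool_pos()); arm.servo_line(t+.10*n,vel=.2)
p=shot('wrist','q0')
# move away for a view with camera over holder
X=h['collet_mouth']+.19*n+np.array([-.02,.06,.03])
arm.move_ptp(X,toolR(n,y).as_rotvec())
p=shot('wrist','q1')
for q in ['lever_post','lever_pivot','long_flange','short_mandrel']:
    for d in arm.place_of(p,q): w=c2w(p,d['at']); print(q,round(d['confidence'],2),w.round(4),fish(p,w).round())
print({k:h[k].round(4) for k in ('collet_mouth','lever_post','lever_pivot')})
d=h['d']; P=h['lever_pivot']
m=h['collet_mouth']
C=[(circ(h['lever_post']+.019*n,n,.008),(0,255,0)),([P+.019*n,P+.08*d+.019*n],(0,255,0)),([P+.019*n,P-.05*d+.019*n],(0,255,255)),(circ(m+.008*n,n,.026),(0,0,255))]
draw(p,'q1','q1o',C,(260,80,160,120)); shot('scene','q1s'); shot('top','q1t'); print(arm.current_time())
a=cv2.imread('pics/q1s.png')[120:230,190:320]; cv2.imwrite('pics/q1sc.png',cv2.resize(a,None,fx=5,fy=5,interpolation=cv2.INTER_CUBIC))
```

```text
[ 0.3073092   0.23628239 -0.04452469]
lever_post 0.73 [ 0.5842 -0.214   0.1302] [451. 202.]
lever_pivot 0.77 [ 0.497  -0.2359  0.0838] [377. 189.]
long_flange 0.96 [ 0.4488 -0.235   0.0856] [341. 190.]
long_flange 0.62 [ 0.4438 -0.2562  0.0464] [336. 181.]
{'collet_mouth': array([ 0.4464, -0.2318,  0.0867]), 'lever_post': array([ 0.5821, -0.2092,  0.1326]), 'lever_pivot': array([ 0.5014, -0.2344,  0.085 ])}
31.4333
```

View pics/q1o.png

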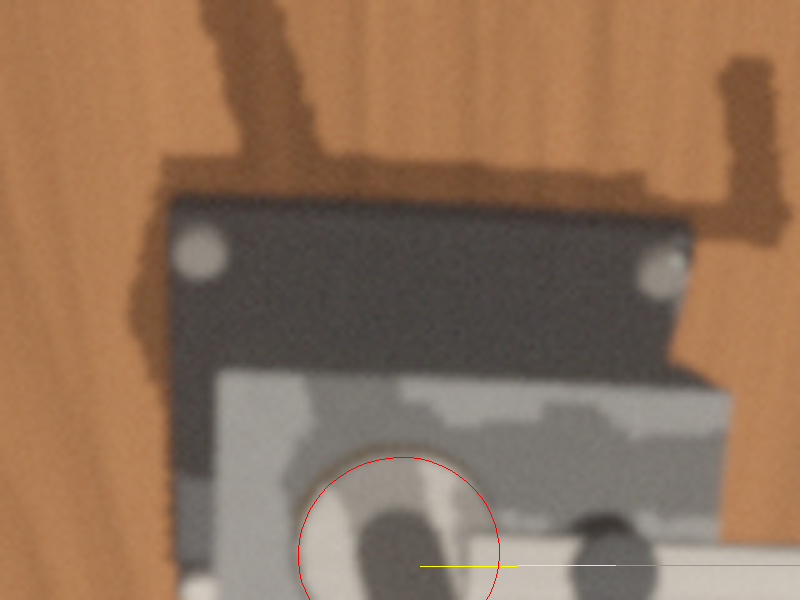

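View pics/q1sc.png

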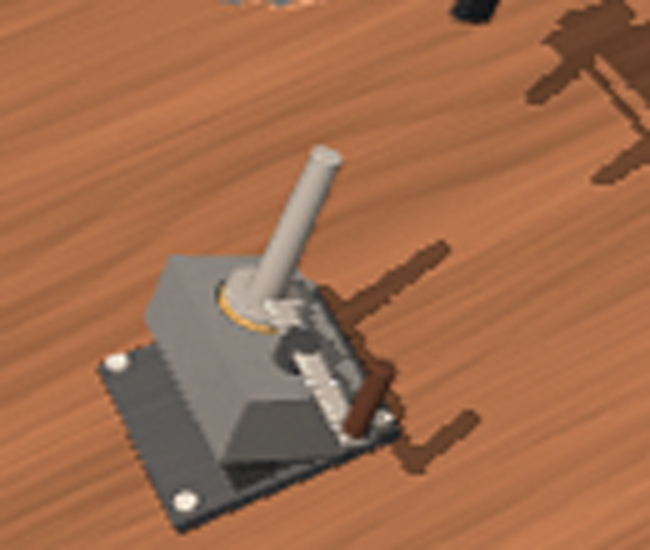

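View pics/q1t.png

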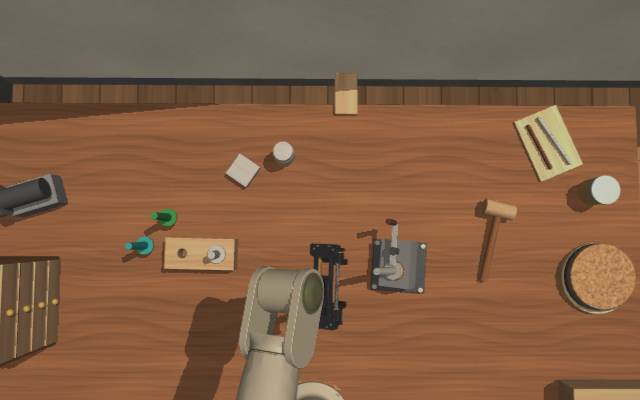

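Run:
```python
from h import *
hp=np.load('hp.npy'); hp[3]=.02; hp[4]=1.22; h=holder(hp); n,u,y=h['n'],h['u'],h['y']
p=shot('wrist','r0'); d=h['d']; P=h['lever_pivot']; m=h['collet_mouth']; F=h['F']
C=[(circ(h['lever_post']+.019*n,n,.008),(0,255,0)),([P+.019*n+.01*u,P+.08*y+.019*n+.01*u],(0,255,0)),([F-.045*u-.048*y,F-.045*u+.088*y,F+.045*u+.088*y],(255,0,0)),(circ(m+.008*n,n,.026),(0,0,255))]
draw(p,'r0','r0o',C,(290,130,200,110),4); print(arm.current_time())
for q in ['lever_post','lever_pivot']:
    for e in arm.place_of(p,q):
        w=c2w(p,e['at']); print(q,round(e['confidence'],2),w.round(4),'ang',1.2217+np.arctan2((w-P)@u,(w-P)@y))
```

```text
31.4833
lever_post 0.91 [ 0.5839 -0.2141  0.1306] ang 1.2595952944535256
lever_pivot 0.8 [ 0.4962 -0.2343  0.0828] ang -1.7110259429114467
```

View pics/r0o.png

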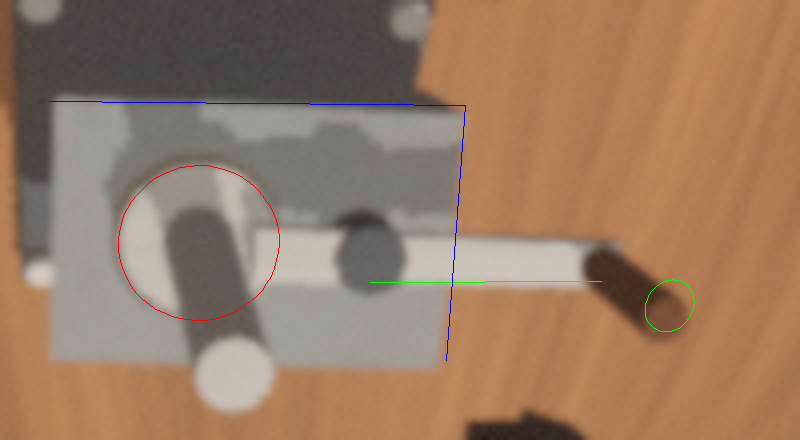

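The actual face edge and the lever arm run parallel to within about 1° (face edge 2.1°, arm 1.4–2.0° in r0). That puts the lever at its stop. The bystanders and the short mandrel are unchanged in the top view, and the gripper is clear. Handing in.

Run:
```python
from h import *
print(arm.current_wrist_force(),arm.current_time()); arm.close_job()
```

```text
[0.20086752 0.59929981 0.56871013] 31.5833
the job is handed in; nothing more can be done
```

The long steel mandrel is now in the brass collet, the collet is pushed home, and the locking lever is swung over the flange. I handed the job in at 31.6 s of the 64 s allowed. I never moved the short mandrel, jar, steel block or mallet, and they looked unchanged in the last top view.

**Insertion:** the shank entered the collet with about 2 N or less. The collet then slid about 17 mm at a steady 4–6 N, until the force jumped to 41 N at the stop. That is the wrist reading, pushing through the gripped mandrel. The pictures afterwards show the flange low on the face, with only a thin brass rim under it.

**Lever:** I gripped the post lightly, followed its arc, and pushed until I read 20 N at the stop. In the last wrist picture the arm is parallel to the face edge to within about 1°, and the keeper lies over the flange.

**What disagreed:** my fitted model gave 1.26–1.30 rad for the lever, against a stop of 1.22. The last picture suggests the fitted holder yaw is about 1.5° off, and finger give probably explains the rest. I did not push the lever a second time to check. How far the collet moved also rests on the force reading and the pictures, since there was no direct reading of the joint.

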